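# Seat the rosette template on the routing fixture

### The arm

A 6-joint arm with a two-finger parallel gripper is mounted at the origin on the work surface. World frame = base frame: x ahead of the robot, y to its left, z up, the work surface at z = 0. Lengths are in m, angles in degrees, forces in N, time in s.
With the tool pointing down it reaches from about 0.325 to 0.9 m from the base axis. Payload 6.1 kg.
Tool frame: the origin (TCP) lies at the very end of the fingers, on their centre line; the grasp point (between the pads) lies 19 mm behind it; z points along the fingers, y is the line along which they close (so a half turn about z gives the same grasp; the last joint's range is limited). The gripper opens to 87 mm and grips with 3 to 60 N. Pads are 19 mm wide; open, the fingers measure 117 mm over their backs; the gripper's body (75 mm by 190 mm) begins 51 mm behind the grasp point.
Start: joints at [-73.115, 12.628, 87.462, -0, 79.91, -7.225], TCP at [0.255, -0.57, 0.185] pointing down, gripper open.
Joint ranges: [-170.65, 170.65], [-52.31, 119.04], [5.05, 147.46], [-71.25, 251.25], [11.57, 151.72], [-153.62, 153.62]. Speed limits (degrees/s): [147.25, 147.25, 172.46, 180, 180, 180].

### API

Orientations are given as a 3x3 rotation matrix whose columns are the frame's x, y, z axes.
In Python, from bench import ctrl gives the robot as it stands.
- The arm moves only by the tool apply_moves, never from a script. Its argument "commands" is a list of rows, each an object of numbers: "gripper": the finger opening in mm, from 0 to 87; "x", "y", "z": the shift along the tool's x, y, z in mm; "rx", "ry", "rz": the turn, a rotation vector about the tool's x, y, z in degrees. In form: [{"gripper": .., "x": .., "y": .., "z": .., "rx": .., "ry": .., "rz": ..}, ...]. A call has 1 to 8 rows; each row shifts and turns the commanded pose from where the row before left it, along the tool's axes as they then stand; what a row does not reach is not made up. A row lasts 1/12 s, in which the tool goes at most 41.7 mm and 7.16 degrees, less where a joint would pass 70% of its speed; a pose out of reach is approached as far as the arm can. A call with a gripper value outside its range is refused whole. The fingers move at their own pace and stop on an object; the grip force is fixed at half the most. Time passes only in rows, so rows that do not move let the fingers close. It gives the time, the measured TCP pose, the force, the opening and the grip force at its end, in the units of the state.
- ctrl.read_state(): the state, without advancing time (a new reading comes with each control period).
- ctrl.grab_frame(name): name is "side" or "top"; returns (picture, depth): 384x512x3 uint8, red, green, blue; 384x512 float32, m along the optical axis (not along the pixel's ray), 0 where there is no reading.
- ctrl.camera_model(name): a dict with "intrinsics" (3x3 intrinsics, pixels), "dist_coeffs" ([k1, k2, p1, p2, k3] as OpenCV has them; the pictures are not rectified), "pose" (4x4, takes a point from camera to world coordinates). Camera axes: x right, y up, looking along -z (the intrinsics and any distortion apply to the point x, -y, -z); pixel columns grow to the right and rows downward; lengths in m; the calibration is good to about 2 mm. A picture is of the moment at which its call begins. camera_model takes no time and is no camera call.
- ctrl.finish_job(): hands the job in; it is judged then, once.
The state is a dict: "time_s": time; "q": joint angles; "qvel": joint speeds; "joint_efforts": joint torques, N m; "tool_pos": TCP position; "tool_rot": TCP orientation; "contact_force": force on the tool from outside, world axes, zero at the start; "torque": the same for the moment, N m; "grip_width": finger opening in m; "grip_force": force on a finger pad.
Only numpy, scipy, OpenCV 4.12 (cv2) and the standard library are available. Lean on these libraries where they do the work, as an engineer would, in place of code of your own. Each camera call takes 0.05 s, during which the arm holds its last target. There are 200 camera calls.

### The job

Pick up the brown rosette template by its metal hub and lower it over the centre shaft and the brass pin of the round routing fixture, so that it lies flat and fully home on the steel seat. The pin's ring was left clamped at an unknown angle, so feel for the pin gently (a push of about 10 N is plenty; do not force or wedge the template) and keep hold until the template is home; then let go and take the hand away. Leave the jar, the chisel and the wood offcuts alone.

Things in the scene. Friction and masses are not known exactly. Their poses are not given: they have to be found in the camera images.
- seat (a point): Centre of the top of the routing fixture's round steel seat (60 mm across, 30 mm above the bench); z up, x towards the red mark on the plywood base. The brass pin (8 mm thick) stands 48 mm from this axis, in a direction that is not measured: up to 0.35 rad (20 degrees) to either side of the red mark. Its top is 12 mm above the seat, its last 2.5 mm tapering to 5 mm wide.
- shaft_tip (a point): Top of the fixture's steel shaft, which rises from the middle of the seat: 14 mm thick, 46 mm high above the seat, its last 10 mm tapering to a 6 mm wide tip.
- fixture: Routing fixture, fixed to the bench: plywood base 160 mm across and 20 mm high, a black index ring on it (120 mm across, top 26.5 mm above the bench) that carries the brass pin, and the steel seat and shaft. Origin at the centre of its underside, x to the red mark, z up. The ring is clamped and does not turn under allowed forces; the pin can be seen until the template covers it.
- hub (a point): Centre of the template's square aluminium hub (36 x 36 mm, 48 mm high, sides parallel to the plate's; grip two opposite sides), 32 mm above the plate's underside; x towards the pin hole, z up. Fully home, this point is 32 mm above the seat; resting on the pin's top, 44 mm. Pushed down on the pin, it also presses sideways on the shaft: a 12 N push makes about 30 N in all; over 45 N damages it.
- template: Rosette template, loose (0.25 to 0.5 kg), flat on the bench at the start: square brown plate 125 x 125 x 8 mm with a ring of inlay marks, the hub on its middle. A 15.5 mm hole for the shaft runs through plate and hub. Origin at the centre of the plate's underside, x towards the pin hole, z up.
- template_hole (a point): Centre of the template's pin hole at the plate's underside: 9.5 mm wide, through the plate, 48 mm from the hub's axis, beside a red mark at the plate's edge. Turning the template while the pin is partly in this hole wedges it hard: lift a little before turning.
- varnish_jar: Bystander: amber glass jar with white cap, 60 mm across, 75 mm high; origin at the centre of its underside.
- chisel: Bystander: chisel lying on the bench, 235 mm long, dark wooden handle 26 mm thick; origin under the ferrule, 120 mm from the handle's end; x towards the blade's tip.
- spruce_block: Bystander: pile of pale wood offcuts (one piece), about 58 x 160 x 36 mm; origin at the centre of its underside.
There are look-alikes about, which are no part of the job. There is more than one size of the template; the job needs the largest.

How it is judged (in metres and radians):
On the way, in this order (a step that is already met when the one before it is completed fails the run):
1. the template is lifted off the bench in the fingers (height (world z) of hub above 0.085 m and contact force between the fingers and template above 1 N), for 0.1 s.
2. the held template is threaded over the shaft (horizontal distance between hub and seat below 0.004 m and z of hub in the frame of seat below 0.064 m and contact force between the fingers and template above 1 N), for 0.1 s.
3. the template is fully home while still held (horizontal distance between hub and seat below 0.003 m and z of hub in the frame of seat below 0.0345 m and angle between hub's own z axis and vertical below 0.04 rad and contact force between the fingers and template above 1 N), for 0.2 s.
At the end, for the whole second after the job is handed in: The template lies on the fixture's seat with shaft and pin through it: hub within 3 mm of the seat's axis, within 2.5 mm of fully down, level to 0.04 rad, released and at rest (horizontal distance between hub and seat below 0.003 m and z of hub in the frame of seat below 0.0345 m and angle between hub's own z axis and vertical below 0.04 rad and contact force between the fingers and template below 0.1 N and linear speed of template below 0.01 m/s and angular speed of template below 0.05 rad/s); the robot touches nothing.
It fails at once if the template is pressed or wedged against the fixture with more than 45 N in all (contact force between template and fixture above 45 N).
It fails at once if the jar is moved by more than 15 mm (distance of varnish_jar from where it was at the start of the episode above 0.015 m).
It fails at once if the chisel is moved by more than 15 mm (distance of chisel from where it was at the start of the episode above 0.015 m).
It fails at once if the wood offcuts is moved by more than 15 mm (distance of spruce_block from where it was at the start of the episode above 0.015 m).
It also fails if it takes over 72 s, if anything falls off the work surface, if the arm or the gripper's body presses on something with over 40 N, if the wrist force passes 120 N, or if a joint passes its speed limit or range.

## Working session

There is one attempt and no reset: what is moved stays moved. The work goes in short steps, Python scripts to look and compute and a tool call to move; the robot and the scene stay as the last step left them, time stands still between calls to the robot, and variables do not carry over. Pictures are saved under pics/ and viewed, at most 10 in all, crops included, and the job is handed in when it is done.

Besides the shell and the picture viewer there is one more tool, called after "Call:" as name([rows], argument=value, ...), one row to a line, values as JSON. apply_moves: Moves the arm, as the interface text tells. Its arguments: {"type":"object","properties":{"commands":{"type":"array","items":{"type":"object","properties":{"gripper":{"type":"number"},"x":{"type":"number"},"y":{"type":"number"},"z":{"type":"number"},"rx":{"type":"number"},"ry":{"type":"number"},"rz":{"type":"number"}}}}},"required":["commands"]}

```bash
mkdir -p pics; ls; cat > h.py <<'E'
import numpy as np, cv2
from bench import ctrl
def grab(n,save=None):
    p,d=ctrl.grab_frame(n)
    if save:
        cv2.imwrite('pics/'+save+'.png',cv2.cvtColor(p,cv2.COLOR_RGB2BGR)); np.save('pics/'+save+'.npy',d)
    return p,d
def rays(n,uv):
    m=ctrl.camera_model(n); K=np.array(m['intrinsics']);D=np.array(m['dist_coeffs'])
    u=cv2.undistortPoints(np.array(uv,float).reshape(-1,1,2),K,D).reshape(-1,2)
    return np.c_[u[:,0],-u[:,1],-np.ones(len(u))],np.array(m['pose'])
def px2w(n,uv,d):  # depth
    r,P=rays(n,uv); return (r*np.array(d).reshape(-1,1))@P[:3,:3].T+P[:3,3]
def px2z(n,uv,z):  # plane
    r,P=rays(n,uv); w=r@P[:3,:3].T; return P[:3,3]+w*((z-P[2,3])/w[:,2])[:,None]
def cloud(n,d):
    v,u=np.mgrid[:384,:512]; return px2w(n,np.c_[u.ravel(),v.ravel()],d.ravel()).reshape(384,512,3)
E
python3 - <<'E'
from h import *
for n in('top','side'):
    grab(n,n+'0'); print(np.round(ctrl.camera_model(n)['pose'],3).tolist(),np.round(ctrl.camera_model(n)['intrinsics'],1).tolist())
a=[cv2.imread(f'pics/{n}0.png') for n in('top','side')]
E
```

```text
pics
[[-0.008, 0.982, -0.188, 0.367], [-1.0, -0.01, -0.008, -0.019], [-0.01, 0.188, 0.982, 1.244], [0.0, 0.0, 0.0, 1.0]] [[420.8, 0.0, 265.0], [0.0, 420.8, 192.5], [0.0, 0.0, 1.0]]
[[-0.756, 0.45, -0.475, -0.082], [-0.654, -0.532, 0.537, 0.733], [-0.011, 0.717, 0.697, 1.035], [0.0, 0.0, 0.0, 1.0]] [[473.8, 0.0, 256.2], [0.0, 473.8, 186.5], [0.0, 0.0, 1.0]]
```

View pics/top0.png

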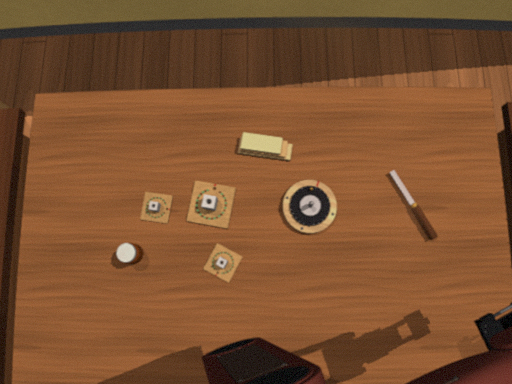

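View pics/side0.png

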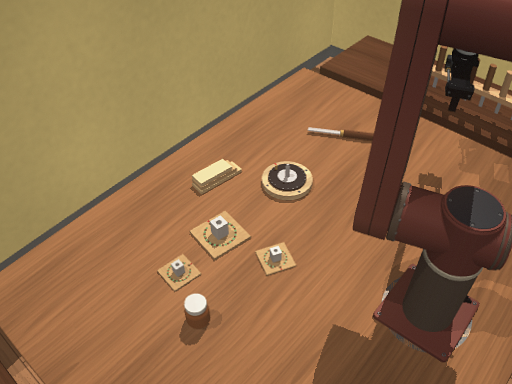

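Top view: there are three template look-alikes, at (211,204), (156,207) and (223,262). The one at (211,204) is clearly the largest, so I choose it. The fixture is at (310,206), jar (127,254), offcuts (265,146) and chisel (412,205). Next is a close crop.

```bash
python3 - <<'E'
from h import *
t=cv2.imread('pics/top0.png'); s=cv2.imread('pics/side0.png')
f=lambda i,x,y,w,h:cv2.resize(i[y:y+h,x:x+w],(400,300),interpolation=cv2.INTER_CUBIC)
cv2.imwrite('pics/c1.png',np.vstack([np.hstack([f(t,172,176,80,60),f(t,270,176,80,60)]),np.hstack([f(s,180,203,80,60),f(s,247,150,80,60)])]))
for n in('top','side'):
    d=np.load(f'pics/{n}0.npy'); C=cloud(n,d)
    # hub top: z near 0.048, shaft etc
    for nm,c in(('tmpl',(0.41,0.12)),):
        pass
    uv=[(211,204),(310,206),(156,207),(223,262),(265,146),(405,200)] if n=='top' else [(220,233),(287,178)]
    print(n,[np.round(C[v,u],3).tolist() for u,v in uv])
    z=C[...,2]; 
    lb=np.array([C[v,u] for u,v in uv[:2]])
    for k,(c,lo,hi) in enumerate([(lb[0],.043,.054),(lb[0],.004,.014),(lb[1],.012,.024),(lb[1],.028,.034),(lb[1],.06,.09)]):
        m=(np.hypot(*(C[...,:2]-c[:2]).transpose(2,0,1))<.1)&(z>lo)&(z<hi)
        if m.sum()>3:
            P=C[m]; r=cv2.minAreaRect(P[:,:2].astype(np.float32)*1000); print(n,k,m.sum(),np.round(P.mean(0),4),np.round(r[0],1),np.round(r[1],1),round(r[2],1))
print(ctrl.read_state()['contact_force'],ctrl.read_state()['time_s'],np.round(ctrl.read_state()['tool_rot'],3).tolist())
E
```

```text
top [[0.563, 0.146, 0.053], [0.554, -0.137, 0.055], [0.558, 0.311, 0.035], [0.399, 0.116, 0.001], [0.739, -0.01, 0.039], [0.578, -0.433, -0.006]]
top 0 36 [0.5703 0.1505 0.0511] [570.  151.7] [34.9 34.8] 79.2
top 1 1522 [0.5685 0.1522 0.0082] [561.6 142.7] [184.9 193.7] 86.7
top 2 1031 [ 0.558  -0.1371  0.0202] [ 560.4 -138.2] [159.5 156. ] 88.4
top 3 530 [ 0.559  -0.1355  0.0301] [ 560.3 -136.8] [115.9 114.9] 80.3
top 4 20 [ 0.5596 -0.1369  0.0706] [ 560.6 -136.4] [12.4 10.2] 7.3
side [[0.555, 0.166, 0.036], [0.553, -0.13, 0.032]]
side 0 58 [0.5678 0.1584 0.0492] [572.  153.2] [37.7 39.4] 77.1
side 1 1344 [0.5614 0.1609 0.0087] [554.3 162.9] [188.5 189.1] 65.0
side 2 587 [ 0.5489 -0.1239  0.0205] [ 560.3 -139.8] [158.1 159. ] 53.7
side 3 457 [ 0.558  -0.137   0.0303] [ 558.9 -140.1] [118.  119.5] 87.1
side 4 22 [ 0.559  -0.1382  0.0704] [ 559.2 -138.4] [ 9.6 11.9] 40.3
[-0.46182626  0.15232417  0.48887744] 0.1 [[0.913, 0.409, -0.001], [0.409, -0.913, 0.002], [0.0, -0.002, -1.0]]
```

View pics/c1.png

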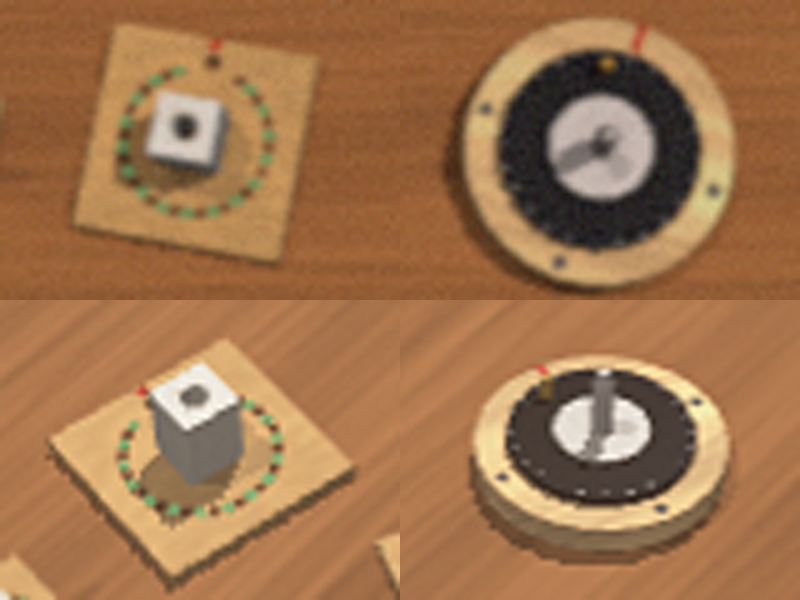

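The close crop confirms the choice: the plate at top (211,204) is the largest, with its hole and red mark at (214.6,188). On the fixture, the red mark is at about (317,183) and the brass pin at about (311.5,189). Now I'll measure their angles in both views.

```bash
python3 - <<'E'
from h import *
from bench import ctrl
a=lambda p,c:round(float(np.degrees(np.arctan2(p[1]-c[1],p[0]-c[0]))),1)
def run(n,win_t,win_f,pinz=.036):
    im=cv2.cvtColor(cv2.imread(f'pics/{n}0.png'),cv2.COLOR_BGR2RGB).astype(int); d=np.load(f'pics/{n}0.npy'); C=cloud(n,d)
    def box(w): 
        m=np.zeros((384,512),bool); m[w[1]:w[3],w[0]:w[2]]=1; return m
    T=box(win_t); F=box(win_f); z=C[...,2]
    P=C[T&(z>.0045)&(z<.012)]; r=cv2.minAreaRect(P[:,:2].astype(np.float32)*1000); print(n,'plate',np.round(r[0],1),np.round(r[1],1),round(r[2],1))
    P=C[T&(z>.052)]; r=cv2.minAreaRect(P[:,:2].astype(np.float32)*1000); print(n,'hubtop',len(P),np.median(P[:,2]).round(4),np.round(r[0],1),np.round(r[1],1),round(r[2],1))
    R,G,B=im.transpose(2,0,1)
    red=(R-G>70)&(R-B>60)
    for nm,M,zz in(('tred',red&T,.008),('fred',red&F,.02),('pin',F&(R-B>25)&(np.hypot(C[...,0]-.56,C[...,1]+.138)<.056),pinz)):
        v,u=np.nonzero(M)
        if len(u): 
            w=px2z(n,[(u.mean(),v.mean())],zz)[0]; print(n,nm,len(u),np.round([u.mean(),v.mean()],1),np.round(w*1000,1),a(w,(.560,-.138) if nm!='tred' else (.567,.152)))
run('top',(185,178,240,232),(280,178,340,236))
run('side',(188,208,252,260),(258,158,316,202))
for n,uv,zz,c in(('top',((213.5)/5-.5+172,61.5/5-.5+176),.008,(.567,.152)),('top',(208.5/5-.5+270,64.5/5-.5+176),.038,(.56,-.138)),('side',(146.5/5-.5+247,88/5-.5+150),.036,(.56,-.138))):
    w=px2z(n,[uv],zz)[0]; print(n,uv,np.round(w*1000,1),a(w,c))
E
```

```text
top plate [570.4 150.9] [161.7 163.2] 0.2
top hubtop 153 0.0568 [486.1  66.5] [289.3  48.4] 45.2
top tred 4 [214.5 184.5] [629.4 143.1   8. ] -8.1
top fred 8 [317.2 183.1] [ 627.8 -164.4   20. ] -21.3
top pin 21 [310.7 194.4] [ 591.  -142.2   36. ] -7.7
side plate [577.9 149.5] [183.4 193.8] 41.5
side hubtop 157 0.0574 [246.  426.4] [ 46.4 896.1] 49.9
side tred 3 [207.7 220.7] [632.5 139.6   8. ] -10.7
side fred 4 [275.  163.5] [ 633.1 -170.    20. ] -23.6
side pin 31 [279.8 178.3] [ 566.9 -112.    36. ] 75.1
top (214.2, 187.8) [619.3 143.8   8. ] -8.9
top (311.2, 188.4) [ 608.4 -144.1   38. ] -7.1
side (275.8, 167.1) [ 609.  -144.1   36. ] -7.1
```

```bash
python3 - <<'E'
from h import *
q=np.array([(115,22),(320,60),(280,263),(72,225)])/5-.4+[172,176]
w=px2z('top',q,.008)*1000; print(np.round(w[:,:2],1),w.mean(0).round(1))
for i,j in((0,1),(3,2)): e=w[i]-w[j]; print(np.hypot(*e[:2]).round(1),np.degrees(np.arctan2(-e[0],e[1])).round(1))
for i,j in((0,3),(1,2)): e=w[i]-w[j]; print(np.hypot(*e[:2]).round(1),np.degrees(np.arctan2(e[1],e[0])).round(1))
print('side hole top',(px2z('side',[(195/5-.4+180,397/5-.4+203)],.056)*1000).round(1),'top',(px2z('top',[(185/5-.4+172,127/5-.4+176)],.056)*1000).round(1))
# side plate corners (visible top face): left, top, right
q=np.array([(48,440),(228,340),(355,468),(172,575)])-[0,300]; q=q/5-.4+[180,203]
w=px2z('side',q,.008)*1000; print(np.round(w[:,:2],1),w.mean(0).round(1))
for i,j in ((0,1),(3,2),(1,2),(0,3)): e=w[i]-w[j]; print(np.hypot(*e[:2]).round(1),np.degrees(np.arctan2(e[1],e[0])).round(1))
E
```

```text
[[644.  203.7]
 [619.2  79.4]
 [497.3 102.5]
 [520.8 226.6]] [570.4 153.1   8. ]
126.7 -11.3
126.3 -10.7
125.3 -10.6
124.1 -10.7
side hole top [[434.5 294.2  56. ]] top [[571.  153.1  56. ]]
[[645.9 201. ]
 [621.   77.5]
 [498.7 102.6]
 [524.5 223.6]] [572.5 151.2   8. ]
126.0 78.6
123.7 78.0
124.8 -11.6
123.5 -10.5
```

Call:
apply_moves([
  {"rz": -7,"z": -10},
  {"rz": -7},
  {"rz": -7},
  {"rz": -7},
  {"rz": -7},
  {"rz": -7},
  {"rz": -7},
  {"rz": -7},
])

```text
validation failed for argument at $.co...
```

Call:
apply_moves([
  {"gripper": 87,"x": 0,"y": 0,"z": -5,"rx": 0,"ry": 0,"rz": -6.9},
  {"gripper": 87,"x": 0,"y": 0,"z": -5,"rx": 0,"ry": 0,"rz": -6.9},
  {"gripper": 87,"x": 0,"y": 0,"z": 0,"rx": 0,"ry": 0,"rz": -6.9},
  {"gripper": 87,"x": 0,"y": 0,"z": 0,"rx": 0,"ry": 0,"rz": -6.9},
  {"gripper": 87,"x": 0,"y": 0,"z": 0,"rx": 0,"ry": 0,"rz": -6.9},
  {"gripper": 87,"x": 0,"y": 0,"z": 0,"rx": 0,"ry": 0,"rz": -6.9},
  {"gripper": 87,"x": 0,"y": 0,"z": 0,"rx": 0,"ry": 0,"rz": -6.9},
  {"gripper": 87,"x": 0,"y": 0,"z": 0,"rx": 0,"ry": 0,"rz": -6.9},
])

```text
time_s: 0.77
tool_pos: [0.2552, -0.5701, 0.1945]
tool_rot: [[0.18, 0.984, -0.0], [0.984, -0.18, 0.001], [0.001, -0.001, -1.0]]
contact_force: [-0.3, -0.1, -0.8]
grip_width: 0.0873
grip_force: 0.0
```

Call:
apply_moves([
  {"gripper": 87,"x": 38.4,"y": 9,"z": 0,"rx": 0,"ry": 0,"rz": 0},
  {"gripper": 87,"x": 38.4,"y": 9,"z": 0,"rx": 0,"ry": 0,"rz": 0},
  {"gripper": 87,"x": 38.4,"y": 9,"z": 0,"rx": 0,"ry": 0,"rz": 0},
  {"gripper": 87,"x": 38.4,"y": 9,"z": 0,"rx": 0,"ry": 0,"rz": 0},
  {"gripper": 87,"x": 38.4,"y": 9,"z": 0,"rx": 0,"ry": 0,"rz": 0},
  {"gripper": 87,"x": 38.4,"y": 9,"z": 0,"rx": 0,"ry": 0,"rz": 0},
  {"gripper": 87,"x": 38.4,"y": 9,"z": 0,"rx": 0,"ry": 0,"rz": 0},
  {"gripper": 87,"x": 38.4,"y": 9,"z": 0,"rx": 0,"ry": 0,"rz": 0},
])

```text
time_s: 1.43
tool_pos: [0.3832, -0.2799, 0.1948]
tool_rot: [[0.186, 0.983, -0.0], [0.983, -0.186, 0.0], [0.0, -0.0, -1.0]]
contact_force: [1.4, 0.1, 0.1]
grip_width: 0.0869
grip_force: 0.0
```

Call:
apply_moves([
  {"gripper": 87,"x": 38.4,"y": 9,"z": 0,"rx": 0,"ry": 0,"rz": 0},
  {"gripper": 87,"x": 38.4,"y": 9,"z": 0,"rx": 0,"ry": 0,"rz": 0},
  {"gripper": 87,"x": 38.4,"y": 9,"z": 0,"rx": 0,"ry": 0,"rz": 0},
  {"gripper": 87,"x": 38.4,"y": 9,"z": 0,"rx": 0,"ry": 0,"rz": 0},
  {"gripper": 87,"x": 38.4,"y": 9,"z": 0,"rx": 0,"ry": 0,"rz": 0},
  {"gripper": 87,"x": 38.4,"y": 9,"z": 0,"rx": 0,"ry": 0,"rz": 0},
  {"gripper": 87,"x": 38.4,"y": 9,"z": 0,"rx": 0,"ry": 0,"rz": 0},
  {"gripper": 87,"x": 38.4,"y": 9,"z": 0,"rx": 0,"ry": 0,"rz": 0},
])

```text
time_s: 2.1
tool_pos: [0.5109, 0.0086, 0.1949]
tool_rot: [[0.185, 0.983, -0.0], [0.983, -0.185, -0.0], [-0.0, -0.0, -1.0]]
contact_force: [1.0, -0.7, 0.5]
grip_width: 0.0873
grip_force: 0.0
```

Call:
apply_moves([
  {"gripper": 87,"x": 38.4,"y": 9,"z": 10,"rx": 0,"ry": 0,"rz": 0},
  {"gripper": 87,"x": 38.4,"y": 9,"z": 10,"rx": 0,"ry": 0,"rz": 0},
  {"gripper": 87,"x": 38.4,"y": 9,"z": 10,"rx": 0,"ry": 0,"rz": 0},
  {"gripper": 87,"x": 38.4,"y": 9,"z": 10,"rx": 0,"ry": 0,"rz": 0},
  {"gripper": 87,"x": 0,"y": 0,"z": 20,"rx": 0,"ry": 0,"rz": 0},
  {"gripper": 87,"x": 0,"y": 0,"z": 15,"rx": 0,"ry": 0,"rz": 0},
  {"gripper": 87,"x": 0,"y": 0,"z": 0,"rx": 0,"ry": 0,"rz": 0},
])

```text
time_s: 2.68
tool_pos: [0.5714, 0.1514, 0.1154]
tool_rot: [[0.184, 0.983, -0.008], [0.983, -0.184, -0.001], [-0.002, -0.007, -1.0]]
contact_force: [-0.7, -0.4, -0.8]
grip_width: 0.0868
grip_force: 0.0
```

```bash
python3 - <<'E'
from h import *
grab('top','t1');grab('side','s1')
a=cv2.imread('pics/t1.png');b=cv2.imread('pics/s1.png')
f=lambda i,x,y,w,h:cv2.resize(i[y:y+h,x:x+w],(400,400),interpolation=cv2.INTER_CUBIC)
cv2.imwrite('pics/c2.png',np.hstack([f(a,165,155,100,100),f(b,170,180,100,100)]))
s=ctrl.read_state();print(s['tool_pos'],np.round(s['tool_rot'],4).tolist(),np.round(s['q'],1))
E
```

```text
[0.57376465 0.15071897 0.11930035] [[0.1854, 0.9827, -0.0023], [0.9827, -0.1854, -0.0003], [-0.0008, -0.0022, -1.0]] [ 7.1 11.6 96.  -0.  72.6 17.8]
```

View pics/c2.png

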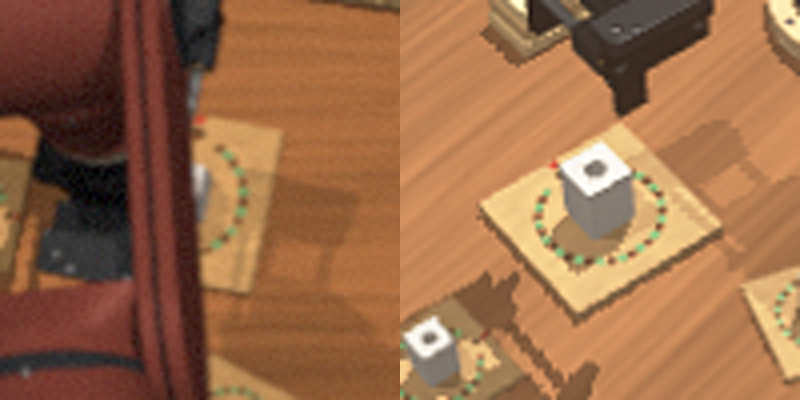

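The side crop shows the hub undisturbed, with its hole at about crop (595,168), which is side pixel (218.4,221.6). The open hand is above the template.

```bash
python3 - <<'E'
from h import *
print(px2z('side',[(195/4-.375+170,168/4-.375+180)],.056)*1000)
q=np.array([(560,165),(597,142),(634,180),(597,203)])-[400,0]
print((px2z('side',q/4-.375+[170,180],.056).mean(0)*1000).round(1))
# shaft tip
for n in('top','side'):
    d=np.load(f'pics/{n}0.npy');C=cloud(n,d);m=(C[...,2]>.05)&(np.hypot(C[...,0]-.56,C[...,1]+.138)<.03);v,u=np.nonzero(m)
    i=np.argsort(C[...,2][m])[-8:];print(n,C[m][i].mean(0).round(4))
    # ring ellipse: dark pixels
    im=cv2.imread(f'pics/{n}0.png').max(2); m=((im<75)&(abs(C[...,2]-.0265)<.008)&(np.hypot(C[...,0]-.56,C[...,1]+.138)<.075)).astype(np.uint8)
    m=cv2.morphologyEx(m,cv2.MORPH_CLOSE,np.ones((9,9))); c=max(cv2.findContours(m,0,2)[0],key=len)
    (cc,ax,_)=cv2.minEnclosingCircle((px2z(n,c.reshape(-1,2),.0265)[:,:2]*1000).astype(np.float32)) + (0,)
    e=cv2.fitEllipse((px2z(n,c.reshape(-1,2),.0265)[:,:2]*1000).astype(np.float32)); print(n,'ring',cc,ax,np.round(e[0],1),np.round(e[1],1))
E
```

```text
[[573.9422816  150.57207937  56.        ]]
[570.2 152.5  56. ]
top [ 0.5608 -0.1377  0.0756]
top ring (560.069580078125, -137.67703247070312) 58.610477447509766 [ 560.  -138.4] [111.4 113.9]
side [ 0.5603 -0.1377  0.0766]
side ring (560.1489868164062, -140.868896484375) 61.299617767333984 [ 560.5 -139. ] [112.1 119.1]
```

Call:
apply_moves([
  {"gripper": 87,"x": 1,"y": -2.5,"z": 25,"rx": 0,"ry": 0,"rz": 0},
  {"gripper": 87,"x": 0,"y": 0,"z": 25,"rx": 0,"ry": 0,"rz": 0},
  {"gripper": 87,"x": 0,"y": 0,"z": 20,"rx": 0,"ry": 0,"rz": 0},
  {"gripper": 87,"x": 0,"y": 0,"z": 18,"rx": 0,"ry": 0,"rz": 0},
  {"gripper": 87,"x": 0,"y": 0,"z": 10,"rx": 0,"ry": 0,"rz": 0},
  {"gripper": 87,"x": 0,"y": 0,"z": 0,"rx": 0,"ry": 0,"rz": 0.3},
  {"gripper": 87,"x": 0,"y": 0,"z": 0,"rx": 0,"ry": 0,"rz": 0},
])

```text
time_s: 3.37
tool_pos: [0.573, 0.1519, 0.0231]
tool_rot: [[0.192, 0.981, 0.001], [0.981, -0.192, 0.0], [0.0, 0.001, -1.0]]
contact_force: [0.5, -0.6, 0.9]
grip_width: 0.0873
grip_force: 0.0
```

Call:
apply_moves([
  {"gripper": 87,"x": 0,"y": -1,"z": 4,"rx": 0,"ry": 0,"rz": 0},
  {"gripper": 60,"x": 0,"y": 0,"z": 0,"rx": 0,"ry": 0,"rz": 0},
  {"gripper": 40,"x": 0,"y": 0,"z": 0,"rx": 0,"ry": 0,"rz": 0},
  {"gripper": 20,"x": 0,"y": 0,"z": 0,"rx": 0,"ry": 0,"rz": 0},
  {"gripper": 20,"x": 0,"y": 0,"z": 0,"rx": 0,"ry": 0,"rz": 0},
  {"gripper": 20,"x": 0,"y": 0,"z": 0,"rx": 0,"ry": 0,"rz": 0},
  {"gripper": 20,"x": 0,"y": 0,"z": 0,"rx": 0,"ry": 0,"rz": 0},
  {"gripper": 20,"x": 0,"y": 0,"z": 0,"rx": 0,"ry": 0,"rz": 0},
])

```text
time_s: 4.03
tool_pos: [0.5714, 0.1525, 0.0182]
tool_rot: [[0.191, 0.982, 0.0], [0.982, -0.191, 0.0], [0.0, 0.0, -1.0]]
contact_force: [0.4, 0.8, -0.8]
grip_width: 0.0484
grip_force: 0.0
```

Call:
apply_moves([
  {"gripper": 20,"x": 0,"y": 0,"z": 0,"rx": 0,"ry": 0,"rz": 0},
  {"gripper": 20,"x": 0,"y": 0,"z": 0,"rx": 0,"ry": 0,"rz": 0},
  {"gripper": 20,"x": 0,"y": 0,"z": 0,"rx": 0,"ry": 0,"rz": 0},
  {"gripper": 20,"x": 0,"y": 0,"z": 0,"rx": 0,"ry": 0,"rz": 0},
  {"gripper": 20,"x": 0,"y": 0,"z": 0,"rx": 0,"ry": 0,"rz": 0},
])

```text
time_s: 4.45
tool_pos: [0.5719, 0.1526, 0.019]
tool_rot: [[0.191, 0.982, 0.001], [0.982, -0.191, 0.0], [0.0, 0.001, -1.0]]
contact_force: [-1.0, 0.5, 5.6]
grip_width: 0.0222
grip_force: 2.6
```

The opening of 22 mm is less than the hub's 36 mm, so something is off. I'll look before going on.

```bash
python3 - <<'E'
from h import *
grab('top','t2');grab('side','s2')
a=cv2.imread('pics/t2.png');b=cv2.imread('pics/s2.png')
f=lambda i,x,y,w,h:cv2.resize(i[y:y+h,x:x+w],(400,400),interpolation=cv2.INTER_CUBIC)
cv2.imwrite('pics/c3.png',np.hstack([f(a,165,155,100,100),f(b,170,180,100,100)]))
s=ctrl.read_state();print(s['tool_pos'],s['grip_width'],s['grip_force'],s['contact_force'],np.round(s['q'],1))
E
```

```text
[0.57186737 0.15265944 0.01899083] 0.02104818965599263 2.606266023212811 [-1.55797844  1.07496997  5.15291796] [  7.3  18.  100.    0.   61.9  18.3]
```

View pics/c3.png

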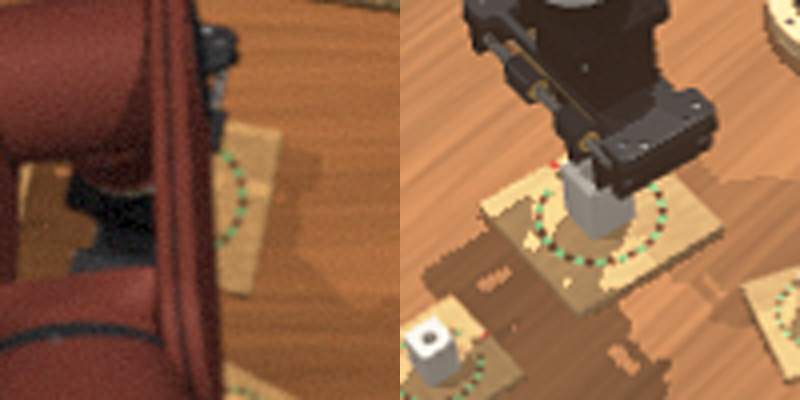

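```bash
python3 - <<'E'
from h import *
d=np.load('pics/s2.npy');C=cloud('side',d)
im=cv2.imread('pics/s2.png')
for cy in range(150,240,10):
    print(cy,[(cx,)+tuple((C[int(cy/4+180),int(cx/4+170)]*1000).round().astype(int))+(int(im[int(cy/4+180),int(cx/4+170)].max()),) for cx in range(170,250,10)])
cv2.imwrite('pics/c4.png',cv2.resize(im[195:255,190:260],(700,600),interpolation=cv2.INTER_LANCZOS4))
E
```

```text
150 [(170, np.int64(591), np.int64(157), np.int64(68), 49), (180, np.int64(537), np.int64(194), np.int64(138), 105), (190, np.int64(530), np.int64(193), np.int64(142), 105), (200, np.int64(521), np.int64(191), np.int64(147), 72), (210, np.int64(502), np.int64(201), np.int64(169), 81), (220, np.int64(496), np.int64(196), np.int64(169), 93), (230, np.int64(492), np.int64(194), np.int64(170), 93), (240, np.int64(486), np.int64(189), np.int64(170), 99)]
160 [(170, np.int64(590), np.int64(159), np.int64(59), 146), (180, np.int64(580), np.int64(157), np.int64(63), 113), (190, np.int64(580), np.int64(150), np.int64(57), 143), (200, np.int64(516), np.int64(196), np.int64(144), 93), (210, np.int64(510), np.int64(194), np.int64(146), 89), (220, np.int64(489), np.int64(204), np.int64(170), 74), (230, np.int64(485), np.int64(201), np.int64(170), 65), (240, np.int64(483), np.int64(193), np.int64(165), 63)]
170 [(170, np.int64(585), np.int64(164), np.int64(58), 180), (180, np.int64(580), np.int64(158), np.int64(56), 138), (190, np.int64(580), np.int64(151), np.int64(51), 125), (200, np.int64(556),
[... 2266 characters left out ...]
64(166), np.int64(27), 134), (210, np.int64(556), np.int64(158), np.int64(20), 134), (220, np.int64(556), np.int64(147), np.int64(10), 134), (230, np.int64(552), np.int64(143), np.int64(9), 167), (240, np.int64(548), np.int64(135), np.int64(5), 228)]
230 [(170, np.int64(578), np.int64(176), np.int64(10), 176), (180, np.int64(572), np.int64(171), np.int64(10), 162), (190, np.int64(564), np.int64(170), np.int64(16), 137), (200, np.int64(555), np.int64(167), np.int64(19), 135), (210, np.int64(554), np.int64(161), np.int64(14), 135), (220, np.int64(553), np.int64(151), np.int64(7), 138), (230, np.int64(547), np.int64(148), np.int64(9), 235), (240, np.int64(542), np.int64(141), np.int64(6), 219)]
```

View pics/c4.png

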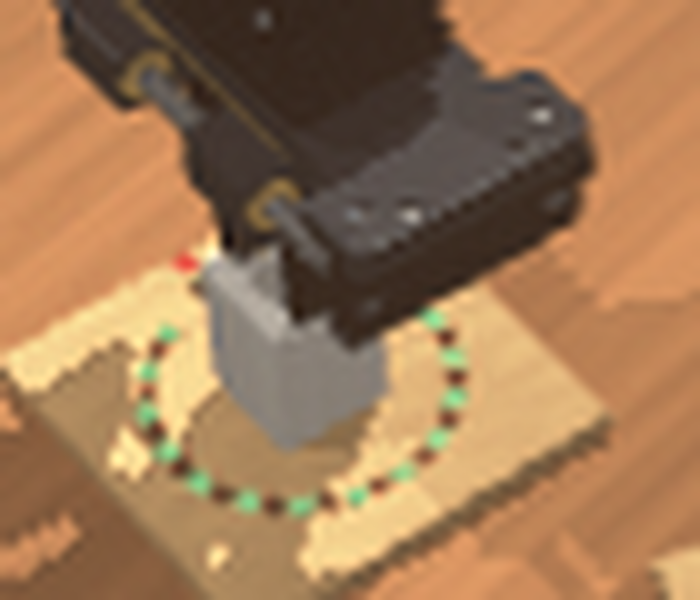

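```bash
python3 - <<'E'
from h import *
for n,R in(('s1',[[.1854,.9827,0],[.9827,-.1854,0],[0,0,-1]]),('s2',[[.191,.982,0],[.982,-.191,0],[0,0,-1]])):
    T=np.array([.57376,.15072,.1193]) if n=='s1' else np.array([.57187,.15266,.019])
    C=cloud('side',np.load(f'pics/{n}.npy')); L=((C-T)@np.array(R))*1000
    im=cv2.imread(f'pics/{n}.png').max(2)
    m=(im<110)&(C[...,2]>(.075 if n=='s1' else .057))&(abs(L[...,0])<60)&(abs(L[...,1])<90)&(L[...,2]>-90)
    P=L[m]; print(n,m.sum(),'zmax',np.sort(P[:,2])[-5:].round())
    for z0 in range(-90,10,10):
        q=P[(P[:,2]>=z0)&(P[:,2]<z0+10)]
        if len(q): print(z0,len(q),'x',q[:,0].min().round(),q[:,0].max().round(),'y',q[:,1].min().round(),q[:,1].max().round())
# projection of TCP
m=ctrl.camera_model('side');P=np.linalg.inv(m['pose'])
for T in([.5719,.1527,.019],[.5719,.1527,.056]):
    c=P[:3,:3]@np.array(T)+P[:3,3]; print(cv2.projectPoints(np.array([[c[0],-c[1],-c[2]]]),np.zeros(3),np.zeros(3),np.array(m['intrinsics']),np.array(m['dist_coeffs']))[0])
E
```

```text
s1 137 zmax [-38. -38. -37. -36. -36.]
-90 9 x -8.0 3.0 y 41.0 48.0
-80 11 x -10.0 10.0 y 42.0 50.0
-70 29 x -10.0 10.0 y -56.0 52.0
-60 34 x -9.0 11.0 y -55.0 47.0
-50 43 x -12.0 10.0 y -55.0 51.0
-40 11 x -12.0 9.0 y -53.0 52.0
s2 40 zmax [-40. -39. -39. -39. -38.]
-80 2 x 9.0 11.0 y -23.0 -15.0
-70 4 x 7.0 10.0 y -21.0 -12.0
-60 11 x 1.0 11.0 y -21.0 13.0
-50 18 x -3.0 10.0 y -20.0 18.0
-40 5 x -3.0 8.0 y -18.0 15.0
[[[219.26651399 231.13806116]]]
[[[218.37069172 222.42425694]]]
```

The finger ends actually sit about 37 mm short of the reported TCP, in both pictures. So the fingers closed on top of the hub (top at 56 mm) while the TCP read 19 mm. I'll lift, open and go lower, allowing for that offset.

Call:
apply_moves([
  {"gripper": 20,"x": 0,"y": 0,"z": -8,"rx": 0,"ry": 0,"rz": 0},
  {"gripper": 87,"x": 0,"y": 0,"z": 0,"rx": 0,"ry": 0,"rz": 0},
  {"gripper": 87,"x": 0,"y": 0,"z": 0,"rx": 0,"ry": 0,"rz": 0},
  {"gripper": 87,"x": 0,"y": 0,"z": 0,"rx": 0,"ry": 0,"rz": 0},
  {"gripper": 87,"x": 0,"y": 0,"z": 0,"rx": 0,"ry": 0,"rz": 0},
  {"gripper": 87,"x": 0,"y": 0,"z": 0,"rx": 0,"ry": 0,"rz": 0},
  {"gripper": 87,"x": 0,"y": 0,"z": 0,"rx": 0,"ry": 0,"rz": 0},
  {"gripper": 87,"x": 0,"y": 0,"z": 0,"rx": 0,"ry": 0,"rz": 0},
])

```text
time_s: 5.22
tool_pos: [0.5712, 0.1524, 0.0259]
tool_rot: [[0.191, 0.982, -0.0], [0.982, -0.191, -0.0], [-0.0, -0.0, -1.0]]
contact_force: [-0.2, -0.0, -0.8]
grip_width: 0.0589
grip_force: 0.0
```

Call:
apply_moves([
  {"gripper": 87,"x": 0,"y": 0,"z": 0,"rx": 0,"ry": 0,"rz": 0},
  {"gripper": 87,"x": 0,"y": 0,"z": 8,"rx": 0,"ry": 0,"rz": 0},
  {"gripper": 87,"x": 0,"y": 0,"z": 8,"rx": 0,"ry": 0,"rz": 0},
  {"gripper": 87,"x": 0,"y": 0,"z": 6,"rx": 0,"ry": 0,"rz": 0},
  {"gripper": 87,"x": 0,"y": 0,"z": 0,"rx": 0,"ry": 0,"rz": 0},
])

```text
time_s: 5.63
tool_pos: [0.5695, 0.1522, 0.0017]
tool_rot: [[0.191, 0.982, -0.004], [0.982, -0.191, -0.0], [-0.001, -0.004, -1.0]]
contact_force: [-0.1, 0.0, 0.6]
grip_width: 0.0853
grip_force: 0.0
```

Call:
apply_moves([
  {"gripper": 87,"x": 0,"y": 0,"z": 6,"rx": 0,"ry": 0,"rz": 0},
  {"gripper": 87,"x": 0,"y": 0,"z": 6,"rx": 0,"ry": 0,"rz": 0},
  {"gripper": 87,"x": 0,"y": 0,"z": 6,"rx": 0,"ry": 0,"rz": 0},
  {"gripper": 87,"x": 0,"y": 0,"z": 0,"rx": 0,"ry": 0,"rz": 0},
])

```text
time_s: 5.97
tool_pos: [0.5702, 0.1523, -0.0156]
tool_rot: [[0.191, 0.982, -0.002], [0.982, -0.191, -0.0], [-0.001, -0.002, -1.0]]
contact_force: [0.3, -0.4, -0.3]
grip_width: 0.0868
grip_force: 0.0
```

Call:
apply_moves([
  {"gripper": 20,"x": 0,"y": 0,"z": 0,"rx": 0,"ry": 0,"rz": 0},
  {"gripper": 20,"x": 0,"y": 0,"z": 0,"rx": 0,"ry": 0,"rz": 0},
  {"gripper": 20,"x": 0,"y": 0,"z": 0,"rx": 0,"ry": 0,"rz": 0},
  {"gripper": 20,"x": 0,"y": 0,"z": 0,"rx": 0,"ry": 0,"rz": 0},
  {"gripper": 20,"x": 0,"y": 0,"z": 0,"rx": 0,"ry": 0,"rz": 0},
  {"gripper": 20,"x": 0,"y": 0,"z": 0,"rx": 0,"ry": 0,"rz": 0},
  {"gripper": 20,"x": 0,"y": 0,"z": 0,"rx": 0,"ry": 0,"rz": 0},
  {"gripper": 20,"x": 0,"y": 0,"z": 0,"rx": 0,"ry": 0,"rz": 0},
])

```text
time_s: 6.63
tool_pos: [0.5714, 0.1524, -0.0138]
tool_rot: [[0.191, 0.982, 0.0], [0.982, -0.191, 0.0], [0.0, 0.0, -1.0]]
contact_force: [-0.7, -0.4, 0.4]
grip_width: 0.0415
grip_force: 0.0
```

Call:
apply_moves([
  {"gripper": 20,"x": 0,"y": 0,"z": 0,"rx": 0,"ry": 0,"rz": 0},
  {"gripper": 20,"x": 0,"y": 0,"z": 0,"rx": 0,"ry": 0,"rz": 0},
])

```text
time_s: 6.8
tool_pos: [0.5714, 0.1524, -0.0138]
tool_rot: [[0.191, 0.982, 0.0], [0.982, -0.191, 0.0], [0.0, 0.0, -1.0]]
contact_force: [0.2, -1.1, 0.5]
grip_width: 0.036
grip_force: 30.0
```

Gripped at 36.0 mm with 30 N. Now lift and check.

Call:
apply_moves([
  {"gripper": 20,"x": 0,"y": 0,"z": -8,"rx": 0,"ry": 0,"rz": 0},
  {"gripper": 20,"x": 0,"y": 0,"z": -20,"rx": 0,"ry": 0,"rz": 0},
  {"gripper": 20,"x": 0,"y": 0,"z": -25,"rx": 0,"ry": 0,"rz": 0},
  {"gripper": 20,"x": 0,"y": 0,"z": -25,"rx": 0,"ry": 0,"rz": 0},
  {"gripper": 20,"x": 0,"y": 0,"z": -25,"rx": 0,"ry": 0,"rz": 0},
  {"gripper": 20,"x": 0,"y": 0,"z": -12,"rx": 0,"ry": 0,"rz": 0},
  {"gripper": 20,"x": 0,"y": 0,"z": 0,"rx": 0,"ry": 0,"rz": 0},
  {"gripper": 20,"x": 0,"y": 0,"z": 0,"rx": 0,"ry": 0,"rz": 0},
])

```text
time_s: 7.47
tool_pos: [0.5714, 0.1524, 0.1011]
tool_rot: [[0.191, 0.982, 0.001], [0.982, -0.191, 0.0], [0.0, 0.001, -1.0]]
contact_force: [0.1, 0.5, -3.1]
grip_width: 0.0356
grip_force: 30.0
```

Call:
apply_moves([
  {"gripper": 20,"x": -20,"y": 3,"z": 0,"rx": 0,"ry": 0,"rz": 0},
  {"gripper": 20,"x": -36,"y": 5.6,"z": 0,"rx": 0,"ry": 0,"rz": 0},
  {"gripper": 20,"x": -36,"y": 5.6,"z": 0,"rx": 0,"ry": 0,"rz": 0},
  {"gripper": 20,"x": -36,"y": 5.6,"z": 0,"rx": 0,"ry": 0,"rz": 0},
  {"gripper": 20,"x": -36,"y": 5.6,"z": 0,"rx": 0,"ry": 0,"rz": 0},
  {"gripper": 20,"x": -36,"y": 5.6,"z": 0,"rx": 0,"ry": 0,"rz": 0},
  {"gripper": 20,"x": -36,"y": 5.6,"z": 0,"rx": 0,"ry": 0,"rz": 0},
  {"gripper": 20,"x": -33,"y": 5,"z": 0,"rx": 0,"ry": 0,"rz": 0},
])

```text
time_s: 8.13
tool_pos: [0.5587, -0.121, 0.0982]
tool_rot: [[0.191, 0.982, -0.004], [0.982, -0.191, 0.001], [0.0, -0.004, -1.0]]
contact_force: [0.1, 0.4, -4.5]
grip_width: 0.0362
grip_force: 30.0
```

Call:
apply_moves([
  {"gripper": 20,"x": -18,"y": 2.6,"z": 0,"rx": 0,"ry": 0,"rz": 0},
  {"gripper": 20,"x": 0,"y": 0,"z": 0,"rx": 0,"ry": 0,"rz": -3.9},
  {"gripper": 20,"x": 0,"y": 0,"z": 0,"rx": 0,"ry": 0,"rz": 0},
  {"gripper": 20,"x": 0,"y": 0,"z": 0,"rx": 0,"ry": 0,"rz": 0},
  {"gripper": 20,"x": 0,"y": 0,"z": 0,"rx": 0,"ry": 0,"rz": 0},
])

```text
time_s: 8.55
tool_pos: [0.5591, -0.1367, 0.0995]
tool_rot: [[0.124, 0.992, -0.003], [0.992, -0.124, 0.001], [0.001, -0.003, -1.0]]
contact_force: [-0.3, 0.6, -2.8]
grip_width: 0.0359
grip_force: 30.0
```

```bash
python3 - <<'E'
from h import *
grab('top','t3');grab('side','s3')
a=cv2.imread('pics/t3.png');b=cv2.imread('pics/s3.png')
f=lambda i,x,y,w,h:cv2.resize(i[y:y+h,x:x+w],(400,400),interpolation=cv2.INTER_CUBIC)
cv2.imwrite('pics/c5.png',np.hstack([f(a,265,140,90,90),f(b,240,120,90,90)]))
s=ctrl.read_state();print(s['tool_pos'],np.round(s['tool_rot'],4).tolist(),np.round(s['contact_force'],2),s['grip_width'],s['time_s'])
E
```

```text
[ 0.55965093 -0.13663882  0.1003205 ] [[0.1232, 0.9924, -0.0013], [0.9924, -0.1232, 0.0006], [0.0005, -0.0013, -1.0]] [-0.4  -0.18 -2.67] 0.035639300447460553 8.65
```

View pics/c5.png

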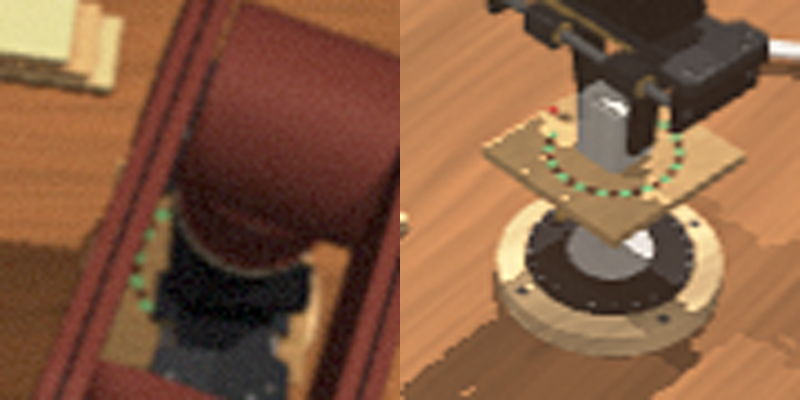

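```bash
python3 - <<'E'
from h import *
s=400/90
q=(np.array([(484,152),(612,240),(745,157)])-[400,0]+.5)/s-.5+[240,120]
w=px2z('side',q,.122)*1000;print(w.round(1),((w[0]+w[2])/2).round(1))
for i,j in((1,2),(1,0)): e=w[j]-w[i];print(np.hypot(*e[:2]),np.degrees(np.arctan2(e[1],e[0])))
# depth-based plate fit
C=cloud('side',np.load('pics/s3.npy'));m=(C[...,2]>.114)&(C[...,2]<.128)&(np.hypot(C[...,0]-.56,C[...,1]+.137)<.1)
P=C[m];A=np.c_[P[:,:2],np.ones(len(P))];print(len(P),np.linalg.lstsq(A,P[:,2],rcond=None)[0],np.median(P[:,2]))
E
```

```text
[[ 626.3  -81.4  122. ]
 [ 507.   -68.2  122. ]
 [ 489.7 -190.3  122. ]] [ 558.  -135.8  122. ]
123.28014804576465 -98.09597650579282
120.03149997899483 -6.317858427518835
915 [ 0.00522226 -0.00942049  0.1192405 ] 0.12344761245301872
```

The hand holds the template level above the fixture at yaw -7°, matching the pin. Next come a small correction and a descent to just above the shaft tip.

Call:
apply_moves([
  {"gripper": 20,"x": -1.2,"y": 0.9,"z": 8,"rx": 0,"ry": 0,"rz": 0},
  {"gripper": 20,"x": 0,"y": 0,"z": 12,"rx": 0,"ry": 0,"rz": 0},
  {"gripper": 20,"x": 0,"y": 0,"z": 10,"rx": 0,"ry": 0,"rz": 0},
  {"gripper": 20,"x": 0,"y": 0,"z": 3,"rx": 0,"ry": 0,"rz": 0},
  {"gripper": 20,"x": 0,"y": 0,"z": 0,"rx": 0,"ry": 0,"rz": 0},
  {"gripper": 20,"x": 0,"y": 0,"z": 0,"rx": 0,"ry": 0,"rz": 0},
])

```text
time_s: 9.15
tool_pos: [0.5604, -0.1388, 0.0675]
tool_rot: [[0.123, 0.992, -0.001], [0.992, -0.123, 0.0], [0.0, -0.001, -1.0]]
contact_force: [0.2, -0.8, -3.5]
grip_width: 0.0357
grip_force: 30.0
```

Call:
apply_moves([
  {"gripper": 20,"x": 0,"y": 0,"z": 2,"rx": 0,"ry": 0,"rz": 0},
  {"gripper": 20,"x": 0,"y": 0,"z": 2,"rx": 0,"ry": 0,"rz": 0},
  {"gripper": 20,"x": 0,"y": 0,"z": 2,"rx": 0,"ry": 0,"rz": 0},
  {"gripper": 20,"x": 0,"y": 0,"z": 0,"rx": 0,"ry": 0,"rz": 0},
  {"gripper": 20,"x": 0,"y": 0,"z": 0,"rx": 0,"ry": 0,"rz": 0},
])

```text
time_s: 9.57
tool_pos: [0.5607, -0.139, 0.0621]
tool_rot: [[0.123, 0.992, -0.0], [0.992, -0.123, 0.0], [0.0, -0.0, -1.0]]
contact_force: [-0.7, -0.2, -4.0]
grip_width: 0.036
grip_force: 30.0
```

Call:
apply_moves([
  {"gripper": 20,"x": 0.6,"y": 0,"z": 2,"rx": 0,"ry": 0,"rz": 0},
  {"gripper": 20,"x": 0,"y": 0,"z": 2,"rx": 0,"ry": 0,"rz": 0},
  {"gripper": 20,"x": 0,"y": 0,"z": 2,"rx": 0,"ry": 0,"rz": 0},
  {"gripper": 20,"x": 0,"y": 0,"z": 0,"rx": 0,"ry": 0,"rz": 0},
  {"gripper": 20,"x": 0,"y": 0,"z": 0,"rx": 0,"ry": 0,"rz": 0},
])

```text
time_s: 9.98
tool_pos: [0.5608, -0.1384, 0.0559]
tool_rot: [[0.123, 0.992, -0.0], [0.992, -0.123, 0.0], [0.0, -0.0, -1.0]]
contact_force: [-0.2, 0.6, -2.9]
grip_width: 0.0358
grip_force: 30.0
```

Call:
apply_moves([
  {"gripper": 20,"x": 0,"y": 0,"z": 1.5,"rx": 0,"ry": 0,"rz": 0},
  {"gripper": 20,"x": 0,"y": 0,"z": 1.5,"rx": 0,"ry": 0,"rz": 0},
  {"gripper": 20,"x": 0,"y": 0,"z": 1.5,"rx": 0,"ry": 0,"rz": 0},
  {"gripper": 20,"x": 0,"y": 0,"z": 0,"rx": 0,"ry": 0,"rz": 0},
  {"gripper": 20,"x": 0,"y": 0,"z": 0,"rx": 0,"ry": 0,"rz": 0},
])

```text
time_s: 10.4
tool_pos: [0.5615, -0.1393, 0.052]
tool_rot: [[0.124, 0.992, 0.001], [0.992, -0.124, -0.001], [-0.001, 0.002, -1.0]]
contact_force: [2.5, -4.3, -2.1]
grip_width: 0.036
grip_force: 30.0
```

Call:
apply_moves([
  {"gripper": 20,"x": -1.4,"y": 1.1,"z": 0,"rx": 0,"ry": 0,"rz": 0},
  {"gripper": 20,"x": 0,"y": 0,"z": 0,"rx": 0,"ry": 0,"rz": 0},
  {"gripper": 20,"x": 0,"y": 0,"z": 1,"rx": 0,"ry": 0,"rz": 0},
  {"gripper": 20,"x": 0,"y": 0,"z": 1,"rx": 0,"ry": 0,"rz": 0},
  {"gripper": 20,"x": 0,"y": 0,"z": 0,"rx": 0,"ry": 0,"rz": 0},
  {"gripper": 20,"x": 0,"y": 0,"z": 0,"rx": 0,"ry": 0,"rz": 0},
])

```text
time_s: 10.9
tool_pos: [0.5616, -0.1398, 0.0493]
tool_rot: [[0.123, 0.992, -0.0], [0.992, -0.123, 0.0], [0.0, -0.001, -1.0]]
contact_force: [0.0, -1.0, -5.2]
grip_width: 0.0356
grip_force: 30.0
```

Call:
apply_moves([
  {"gripper": 20,"x": -0.1,"y": 0,"z": 2,"rx": 0,"ry": 0,"rz": 0},
  {"gripper": 20,"x": 0,"y": 0,"z": 2,"rx": 0,"ry": 0,"rz": 0},
  {"gripper": 20,"x": 0,"y": 0,"z": 2,"rx": 0,"ry": 0,"rz": 0},
  {"gripper": 20,"x": 0,"y": 0,"z": 0,"rx": 0,"ry": 0,"rz": 0},
  {"gripper": 20,"x": 0,"y": 0,"z": 0,"rx": 0,"ry": 0,"rz": 0},
])

```text
time_s: 11.32
tool_pos: [0.5615, -0.1399, 0.0433]
tool_rot: [[0.123, 0.992, -0.001], [0.992, -0.123, 0.0], [0.0, -0.001, -1.0]]
contact_force: [0.2, -0.9, -4.3]
grip_width: 0.0358
grip_force: 30.0
```

Call:
apply_moves([
  {"gripper": 20,"x": 0,"y": 0,"z": 2,"rx": 0,"ry": 0,"rz": 0},
  {"gripper": 20,"x": 0,"y": 0,"z": 2,"rx": 0,"ry": 0,"rz": 0},
  {"gripper": 20,"x": 0,"y": 0,"z": 2,"rx": 0,"ry": 0,"rz": 0},
  {"gripper": 20,"x": 0,"y": 0,"z": 2,"rx": 0,"ry": 0,"rz": 0},
  {"gripper": 20,"x": 0,"y": 0,"z": 0,"rx": 0,"ry": 0,"rz": 0},
  {"gripper": 20,"x": 0,"y": 0,"z": 0,"rx": 0,"ry": 0,"rz": 0},
])

```text
time_s: 11.82
tool_pos: [0.5616, -0.14, 0.0354]
tool_rot: [[0.123, 0.992, -0.0], [0.992, -0.123, 0.0], [0.0, -0.0, -1.0]]
contact_force: [0.1, -0.6, -4.2]
grip_width: 0.0353
grip_force: 30.0
```

Call:
apply_moves([
  {"gripper": 20,"x": 0,"y": 0,"z": 2,"rx": 0,"ry": 0,"rz": 0},
  {"gripper": 20,"x": 0,"y": 0,"z": 2,"rx": 0,"ry": 0,"rz": 0},
  {"gripper": 20,"x": 0,"y": 0,"z": 1,"rx": 0,"ry": 0,"rz": 0},
  {"gripper": 20,"x": 0,"y": 0,"z": 1,"rx": 0,"ry": 0,"rz": 0},
  {"gripper": 20,"x": 0,"y": 0,"z": 1,"rx": 0,"ry": 0,"rz": 0},
  {"gripper": 20,"x": 0,"y": 0,"z": 0,"rx": 0,"ry": 0,"rz": 0},
  {"gripper": 20,"x": 0,"y": 0,"z": 0,"rx": 0,"ry": 0,"rz": 0},
])

```text
time_s: 12.4
tool_pos: [0.5617, -0.14, 0.0286]
tool_rot: [[0.123, 0.992, -0.0], [0.992, -0.123, 0.0], [0.0, -0.0, -1.0]]
contact_force: [-0.8, 0.3, -3.0]
grip_width: 0.0358
grip_force: 30.0
```

Call:
apply_moves([
  {"gripper": 20,"x": 0,"y": 0,"z": 1,"rx": 0,"ry": 0,"rz": 0},
  {"gripper": 20,"x": 0,"y": 0,"z": 0,"rx": 0,"ry": 0,"rz": 0},
  {"gripper": 20,"x": 0,"y": 0,"z": 0.5,"rx": 0,"ry": 0,"rz": 0},
  {"gripper": 20,"x": 0,"y": 0,"z": 0,"rx": 0,"ry": 0,"rz": 0},
])

```text
time_s: 12.73
tool_pos: [0.5617, -0.14, 0.027]
tool_rot: [[0.123, 0.992, -0.0], [0.992, -0.123, 0.0], [0.0, -0.0, -1.0]]
contact_force: [-0.4, 0.3, -3.1]
grip_width: 0.0358
grip_force: 30.0
```

Call:
apply_moves([
  {"gripper": 20,"x": 0,"y": 0,"z": 0.7,"rx": 0,"ry": 0,"rz": 0},
  {"gripper": 20,"x": 0,"y": 0,"z": 0,"rx": 0,"ry": 0,"rz": 0},
  {"gripper": 20,"x": 0,"y": 0,"z": 0.7,"rx": 0,"ry": 0,"rz": 0},
  {"gripper": 20,"x": 0,"y": 0,"z": 0,"rx": 0,"ry": 0,"rz": 0},
])

```text
time_s: 13.07
tool_pos: [0.5618, -0.14, 0.0257]
tool_rot: [[0.123, 0.992, 0.0], [0.992, -0.123, 0.0], [0.0, 0.0, -1.0]]
contact_force: [-0.4, 0.6, -2.4]
grip_width: 0.0358
grip_force: 30.0
```

Call:
apply_moves([
  {"gripper": 20,"x": 0,"y": 0,"z": 0.8,"rx": 0,"ry": 0,"rz": 0},
  {"gripper": 20,"x": 0,"y": 0,"z": 0,"rx": 0,"ry": 0,"rz": 0},
  {"gripper": 20,"x": 0,"y": 0,"z": 0.7,"rx": 0,"ry": 0,"rz": 0},
  {"gripper": 20,"x": 0,"y": 0,"z": 0,"rx": 0,"ry": 0,"rz": 0},
])

```text
time_s: 13.4
tool_pos: [0.5618, -0.1399, 0.0242]
tool_rot: [[0.123, 0.992, 0.0], [0.992, -0.123, 0.0], [0.0, 0.0, -1.0]]
contact_force: [0.3, 0.6, -3.8]
grip_width: 0.0357
grip_force: 30.0
```

The template has gone past the pin's taper without resistance, so I'll continue down to the seat.

Call:
apply_moves([
  {"gripper": 20,"x": 0,"y": 0,"z": 1,"rx": 0,"ry": 0,"rz": 0},
  {"gripper": 20,"x": 0,"y": 0,"z": 1,"rx": 0,"ry": 0,"rz": 0},
  {"gripper": 20,"x": 0,"y": 0,"z": 1,"rx": 0,"ry": 0,"rz": 0},
  {"gripper": 20,"x": 0,"y": 0,"z": 1,"rx": 0,"ry": 0,"rz": 0},
  {"gripper": 20,"x": 0,"y": 0,"z": 0,"rx": 0,"ry": 0,"rz": 0},
])

```text
time_s: 13.82
tool_pos: [0.5619, -0.1399, 0.0201]
tool_rot: [[0.123, 0.992, 0.0], [0.992, -0.123, 0.0], [0.0, 0.0, -1.0]]
contact_force: [0.6, 1.6, -2.8]
grip_width: 0.036
grip_force: 30.0
```

Call:
apply_moves([
  {"gripper": 20,"x": 0,"y": 0,"z": 1,"rx": 0,"ry": 0,"rz": 0},
  {"gripper": 20,"x": 0,"y": 0,"z": 1,"rx": 0,"ry": 0,"rz": 0},
  {"gripper": 20,"x": 0,"y": 0,"z": 0.5,"rx": 0,"ry": 0,"rz": 0},
  {"gripper": 20,"x": 0,"y": 0,"z": 0.5,"rx": 0,"ry": 0,"rz": 0},
  {"gripper": 20,"x": 0,"y": 0,"z": 0,"rx": 0,"ry": 0,"rz": 0},
])

```text
time_s: 14.23
tool_pos: [0.5619, -0.1399, 0.0172]
tool_rot: [[0.123, 0.992, 0.0], [0.992, -0.123, 0.0], [0.0, 0.0, -1.0]]
contact_force: [1.0, 1.5, -2.9]
grip_width: 0.0359
grip_force: 30.0
```

Call:
apply_moves([
  {"gripper": 20,"x": 0,"y": 0,"z": 0.5,"rx": 0,"ry": 0,"rz": 0},
  {"gripper": 20,"x": 0,"y": 0,"z": 0.5,"rx": 0,"ry": 0,"rz": 0},
  {"gripper": 20,"x": 0,"y": 0,"z": 0.5,"rx": 0,"ry": 0,"rz": 0},
  {"gripper": 20,"x": 0,"y": 0,"z": 0,"rx": 0,"ry": 0,"rz": 0},
  {"gripper": 20,"x": 0,"y": 0,"z": 0,"rx": 0,"ry": 0,"rz": 0},
])

```text
time_s: 14.65
tool_pos: [0.5619, -0.14, 0.0162]
tool_rot: [[0.123, 0.992, 0.0], [0.992, -0.123, 0.0], [0.0, 0.0, -1.0]]
contact_force: [-1.3, 3.8, 3.9]
grip_width: 0.0357
grip_force: 30.0
```

Seated: reading 0.0162 as predicted, with about 7 N on the seat. Hold briefly, then release.

Call:
apply_moves([
  {"gripper": 20,"x": 0,"y": 0,"z": 0,"rx": 0,"ry": 0,"rz": 0},
  {"gripper": 20,"x": 0,"y": 0,"z": 0,"rx": 0,"ry": 0,"rz": 0},
  {"gripper": 70,"x": 0,"y": 0,"z": 0,"rx": 0,"ry": 0,"rz": 0},
  {"gripper": 70,"x": 0,"y": 0,"z": 0,"rx": 0,"ry": 0,"rz": 0},
  {"gripper": 70,"x": 0,"y": 0,"z": 0,"rx": 0,"ry": 0,"rz": 0},
  {"gripper": 70,"x": 0,"y": 0,"z": 0,"rx": 0,"ry": 0,"rz": 0},
  {"gripper": 70,"x": 0,"y": 0,"z": 0,"rx": 0,"ry": 0,"rz": 0},
  {"gripper": 70,"x": 0,"y": 0,"z": 0,"rx": 0,"ry": 0,"rz": 0},
])

```text
time_s: 15.32
tool_pos: [0.5617, -0.1403, 0.0156]
tool_rot: [[0.124, 0.992, -0.0], [0.992, -0.124, -0.0], [-0.0, -0.0, -1.0]]
contact_force: [-0.5, 0.5, 0.4]
grip_width: 0.066
grip_force: 0.0
```

Call:
apply_moves([
  {"gripper": 70,"x": 0,"y": 0,"z": 0,"rx": 0,"ry": 0,"rz": 0},
  {"gripper": 70,"x": 0,"y": 0,"z": -6,"rx": 0,"ry": 0,"rz": 0},
  {"gripper": 70,"x": 0,"y": 0,"z": -20,"rx": 0,"ry": 0,"rz": 0},
  {"gripper": 70,"x": 0,"y": 0,"z": -30,"rx": 0,"ry": 0,"rz": 0},
  {"gripper": 70,"x": 0,"y": 0,"z": -30,"rx": 0,"ry": 0,"rz": 0},
  {"gripper": 70,"x": 0,"y": 0,"z": -30,"rx": 0,"ry": 0,"rz": 0},
  {"gripper": 70,"x": 0,"y": 0,"z": -20,"rx": 0,"ry": 0,"rz": 0},
  {"gripper": 70,"x": 0,"y": 0,"z": 0,"rx": 0,"ry": 0,"rz": 0},
])

```text
time_s: 15.98
tool_pos: [0.5653, -0.1414, 0.1585]
tool_rot: [[0.123, 0.992, 0.009], [0.992, -0.123, -0.004], [-0.003, 0.01, -1.0]]
contact_force: [0.5, 0.4, 1.4]
grip_width: 0.07
grip_force: 0.0
```

```bash
python3 - <<'E'
from h import *
grab('side','s4')
b=cv2.imread('pics/s4.png')
cv2.imwrite('pics/c6.png',cv2.resize(b[110:230,220:340],(600,600),interpolation=cv2.INTER_CUBIC))
C=cloud('side',np.load('pics/s4.npy'))
r=np.hypot(C[...,0]-.5604,C[...,1]+.138);m=(C[...,2]>.033)&(C[...,2]<.043)&(r<.062)&(r>.02)
P=C[m];A=np.c_[P[:,:2],np.ones(len(P))];print(len(P),np.linalg.lstsq(A,P[:,2],rcond=None)[0],np.median(P[:,2]))
m=(r<.02)&(C[...,2]>.06)&(C[...,2]<.1);print('hub top',np.median(C[m][:,2]),m.sum())
s=ctrl.read_state();print(s['tool_pos'],s['contact_force'],s['time_s'],s['grip_width'])
E
```

```text
562 [ 0.00040103 -0.00239458  0.03901338] 0.03969760843099457
hub top 0.08286844527514603 151
[ 0.5640241  -0.14090634  0.15563019] [-0.24962446  0.94005879 -0.12295892] 16.0333 0.06994598534792218
```

View pics/c6.png

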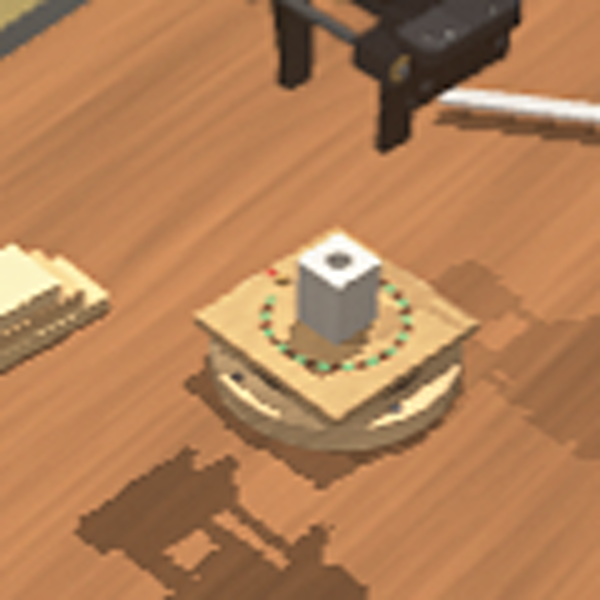

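The picture shows the template lying level on the fixture with its hub at crop (338,290) and the hand clear above. The plate top measures 39 mm, against 38 mm expected when home. I'm handing in.

```bash
python3 -c "
from bench import ctrl
print(ctrl.finish_job())"
```

```text
the job is handed in; nothing more can be done
None
```

The largest rosette template is down over the shaft and pin and level on the seat, released with the hand clear; I handed the job in at about 16 s, no verdict was shown, and the real finger ends sit about 37 mm short of the reported TCP, so my first grip closed on top of the hub and I redid it lower.

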